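# Turn the tagged rock specimen to the photo mark

## Robot

A 7-joint arm with a two-finger parallel gripper is mounted at the origin on the work surface. World frame = base frame: x ahead of the robot, y to its left, z up, the work surface at z = 0. Lengths are in m, angles in rad, forces in N, time in s.
With the tool pointing down it reaches from about 0.4 to 0.85 m from the base axis. Payload 10.4 kg.
Tool frame: the origin (TCP) lies at the very end of the fingers, on their centre line; the grasp point (between the pads) lies 19 mm behind it; x points along the fingers, z is the direction in which the jaws open and shut, and the axes are right-handed (so a half turn about x gives the same grasp; the last joint's range is limited). The gripper opens to 85 mm and grips with 20 to 120 N. Pads are 22 mm wide; open, the fingers measure 114 mm over their backs; the gripper's body (76 mm by 85 mm) begins 54 mm behind the grasp point. The pads swing forward as they close: fully open they stand 13 mm farther back than shut.
Start: joints at [-1.318, 0.332, -0.065, 1.46, 0.022, 1.35, -0.088], TCP at [0.17, 0.601, 0.202] pointing down, gripper open.
Joint ranges: [-2.6, 2.6], [-0.5, 2.12], [-1.47, 1.34], [0.16, 2.42], [-1.27, 4.41], [0.06, 2.06], [-2.6, 2.6]. Speed limits (rad/s): [2.22, 2.22, 2.79, 2.79, 3.14, 3.14, 3.14].

## Interface

Orientations are given as a unit quaternion [x, y, z, w].
In Python, from workcell import telemetry, viewer, manip, spot_in, mark_of gives the robot as it stands. The module is installed in compiled form; this text tells all that it offers.
- The arm moves only by the shell command python3 -m crank 'ROWS' [FORCE]. ROWS is JSON, a list of rows, each a list of 3 entries, a list of its own where there are three numbers: the closure, from 0 (fully open) to 1 (shut), then the shift along the world's x, y, z in cm, then the turn, a rotation vector about the world's x, y, z in rad. A call has 1 to 12 rows; each row shifts and turns the commanded pose from where the row before left it; what a row does not reach is not made up. A row lasts 1/12 s, in which the tool goes at most 41.7 mm and 7.16 degrees, less where a joint would pass 70% of its speed; a pose out of reach is approached as far as the arm can. A call with a gripper value outside its range is refused whole. The fingers move at their own pace and stop on an object; FORCE is the grip in N (left out, the last holds). Time passes only in rows, so rows that do not move let the fingers close. It gives the time, the measured TCP pose, the force and the opening at its end, in the units of the state.
- telemetry.get_obs(): the state, without advancing time (a new reading comes with each control period).
- viewer.camera(name): name is "side" or "top"; returns a dict with "frame" (400x640x3 uint8, red, green, blue), "intrinsics" (3x3 intrinsics, pixels), "cam_to_world" (4x4, takes a point from camera to world coordinates). Camera axes: x right, y up, looking along -z (the intrinsics and any distortion apply to the point x, -y, -z); pixel columns grow to the right and rows downward; lengths in m; the calibration is good to about 2 mm. A picture is of the moment at which its call begins. There is no depth.
- manip.hand_in(): hands the job in, once; it reports no verdict.
Trained networks look in a picture, given as the dict that the camera call returned (one of the last four; its "shot" number tells which), for a name from the list of things; names that differ only in an ending like _2 or _b are one class to them, and where a whole thing is asked for, a point or a joint stands for the part that bears it (a point fixed in the world has none). Each returns a list of dicts, best first, with "conf" (0 to 1); they miss things now and then, are a little off and sometimes report something else, mostly with a low value. They report only what shows in the picture. A call takes as long as a camera call. They do not tell look-alikes from the thing itself.
- spot_in(thing, picture): "location" ([x, y, z] in m, in the coordinates of the camera as it stood for that picture, good to about 4 mm: the middle of the surface that is visible of it).
- mark_of(thing, picture): "location" ([x, y, z] in m, in the coordinates of the camera as it stood for that picture, good to about 4 mm: a listed point, or the origin of a listed thing).
The state is a dict: "clock": time; "joint_pos": joint angles; "joint_velocities": joint speeds; "tau": joint torques, N m; "position": TCP position; "ee_rot": TCP orientation; "ft_force": force on the tool from outside, world axes, zero at the start; "torque": the same for the moment, N m; "grip_width": opening from 0.0 (shut) to 1.0 (fully open).
Only numpy, scipy, OpenCV 4.12 (cv2) and the standard library are available. Lean on these libraries where they do the work, as an engineer would, in place of code of your own. Each camera call takes 0.05 s, during which the arm holds its last target. There are 200 camera calls.

## Task

Spin the rock turntable by pushing its rim, which has upright posts to push against, until the rock with the orange sticker stands straight in front of the yellow arrow, ready for its record photo, and leave the turntable at rest there. Do not touch or lift any of the rocks: they just ride round on the turntable. Leave the jar and the hammer where they are.

Things in the scene. Friction and masses are not known exactly. Their poses are not given: they have to be found in the camera images.
- stand: Fixed aluminium stand of the turntable. Origin: on the turntable's axis, at table height; z up. Its -x axis (the front, roughly towards the robot) runs from the axis along a low tongue (at most 15 mm high, does not turn) to the yellow arrow. The wanted rock is in place when its middle is over this line, on the arrow's side.
- arrow (a point): Tip of the flat yellow arrow on the stand's tongue, 148 mm in front of the axis and 14.5 mm above the table. The arrow is 65 mm long and points inwards at the turntable's axis; behind it lies a black and white scale bar, 140 mm long.
- turntable (a joint): Angle of the turntable (rad), growing counter-clockwise seen from above; turns endlessly both ways. It is a light grey disc of 137 mm radius, 30 to 45 mm above the table. Turning it takes about 1.2 N at its rim posts (friction 0.15 N m, damping 0.12 N m s); no detents or spring; it stops within a few degrees when the push ends.
- post0 (a point): Top of one of eight equal upright dark steel posts on the turntable's rim, all there to be pushed: 12 mm thick, from the disc's face (45 mm above the table) up to 75 mm, 125 mm from the axis, 45 degrees apart. Post 0 stands on the stand's +x side at joint value 0; at value q, post k (0 to 7) is at q + k*45 degrees counter-clockwise from the stand's +x axis.
- rock_orange: The wanted specimen. A lump of rock about 54 mm across and 48 mm tall with a flat top, standing loose on the turntable about 60 mm from its middle, its underside 45 mm above the table; a round orange sticker 29 mm wide lies on its top. Origin: centre of its underside, z up. 0.08 to 0.16 kg.
- rock_blue: Another specimen. A lump of rock about 54 mm across and 52 mm tall with a flat top, standing loose on the turntable about 60 mm from its middle, its underside 45 mm above the table; a round blue sticker 29 mm wide lies on its top. Origin: centre of its underside, z up. 0.08 to 0.16 kg.
- rock_white: Another specimen. A lump of rock about 54 mm across and 44 mm tall with a flat top, standing loose on the turntable about 60 mm from its middle, its underside 45 mm above the table; a round white sticker 29 mm wide lies on its top. Origin: centre of its underside, z up. 0.08 to 0.16 kg.
- jar: A closed glass sample jar with a white lid, 60 mm across and 85 mm tall, standing loose on the table about 250 mm from the turntable's axis, on the left. Origin: centre of its underside.
- hammer: A hammer with a blue handle, 270 mm long, lying loose on the table about 270 mm from the turntable's axis, on the right. Its handle points along its own -x. At most about 30 mm high.
There are look-alikes about, which are no part of the job. Leave any green, purple or turquoise look-alike of the rock_blue alone.

How it is judged:
At the end, for the whole second after the job is handed in: The middle of the orange-stickered rock is within 10 mm of the line from the axis to the yellow arrow, on the arrow's side; all rocks upright on the turntable, 35 to 90 mm from its axis; turntable at rest (under 0.05 rad/s); jar and hammer moved less than 20 mm (y of rock_orange in the frame of stand between -0.01 and 0.01 m and x of rock_orange in the frame of stand below -0.035 m and velocity of joint turntable between -0.05 and 0.05 rad/s and height (world z) of rock_orange between 0.04 and 0.055 m and angle between each of rock_orange, rock_blue, rock_white's own z axis and vertical below 0.2 rad and horizontal distance between rock_orange and stand between 0.035 and 0.09 m and linear speed of each of rock_orange, rock_blue, rock_white below 0.02 m/s and height (world z) of rock_blue between 0.04 and 0.055 m and horizontal distance between rock_blue and stand between 0.035 and 0.09 m and height (world z) of rock_white between 0.04 and 0.055 m and horizontal distance between rock_white and stand between 0.035 and 0.09 m and distance of each of jar, hammer from where it was at the start of the episode below 0.02 m); the robot touches nothing.
It fails at once if the robot touches a rock (contact force between any of the fingers, the arm and rock_orange above 1 N or contact force between any of the fingers, the arm and rock_blue above 1 N or contact force between any of the fingers, the arm and rock_white above 1 N).
It fails at once if a rock is lifted, tipped over or falls (height (world z) of any of rock_orange, rock_blue, rock_white above 0.06 m or height (world z) of any of rock_orange, rock_blue, rock_white below 0.035 m or angle between any of rock_orange, rock_blue, rock_white's own z axis and vertical above 0.35 rad).
It fails at once if a rock slides from its place on the turntable (horizontal distance between any of rock_orange, rock_blue, rock_white and stand above 0.09 m or horizontal distance between any of rock_orange, rock_blue, rock_white and stand below 0.035 m).
It fails at once if the jar or the hammer is moved by more than 20 mm (distance of any of jar, hammer from where it was at the start of the episode above 0.02 m).
It also fails if it takes over 46 s, if anything falls off the work surface, if the arm or the gripper's body presses on something with over 40 N, if the wrist force passes 120 N, or if a joint passes its speed limit or range.

## Working session

There is one attempt and no reset: what is moved stays moved. The work goes in short steps, Python scripts to look and compute and a shell command to move; the robot and the scene stay as the last step left them, time stands still between calls to the robot, and variables do not carry over. Pictures are saved under pics/ and viewed, about 8 in all and at most 12, crops included, and the job is handed in when it is done.

```bash
mkdir -p pics; cat > h.py <<'E'
import numpy as np, cv2
from workcell import telemetry, viewer, manip, spot_in, mark_of
def w(c,p): return (c["cam_to_world"]@np.r_[p,1])[:3]
def find(c,n,f=mark_of,k=3): return [(round(d["conf"],2),np.round(w(c,d["location"]),4)) for d in f(n,c)[:k]]
def pix2w(c,u,v,z):
    K=c["intrinsics"];T=c["cam_to_world"];r=np.linalg.solve(K,[u,v,1]);d=T[:3,:3]@(r*[1,-1,-1]);o=T[:3,3]
    return o+d*(z-o[2])/d[2]
def save(c,n): cv2.imwrite("pics/"+n,cv2.cvtColor(c["frame"],cv2.COLOR_RGB2BGR))
E
python3 - <<'E'
from h import *
for cn in ("top","side"):
    c=viewer.camera(cn); save(c,cn+"0.png"); print(cn,{k:v for k,v in c.items() if k!="frame"})
    for n in ("stand","arrow","post0","rock_orange","rock_blue","rock_white","jar","hammer"): print(n,find(c,n))
o=telemetry.get_obs(); print(o["clock"],o["position"],o["ee_rot"])
E
```

```text
top {'intrinsics': array([[496.9277491 ,   0.        , 312.20133174],
       [  0.        , 496.9277491 , 204.7032936 ],
       [  0.        ,   0.        ,   1.        ]]), 'cam_to_world': array([[ 0.00808097,  0.99866287, -0.05106045,  0.56722532],
       [-0.99995   ,  0.00837106,  0.00547008,  0.023508  ],
       [ 0.0058902 ,  0.0510137 ,  0.99868058,  1.50512322],
       [ 0.        ,  0.        ,  0.        ,  1.        ]]), 'shot': 1}
stand [(0.85, array([ 0.5601, -0.025 ,  0.0033]))]
arrow [(0.77, array([ 0.4141, -0.0674,  0.0165]))]
post0 [(0.9, array([ 0.6824, -0.0144,  0.0744])), (0.55, array([ 0.5611, -0.0242,  0.002 ]))]
rock_orange [(0.45, array([0.5432, 0.0407, 0.0474]))]
rock_blue [(0.68, array([ 0.5546, -0.0825,  0.0467])), (0.66, array([ 0.8511, -0.1173,  0.002 ]))]
rock_white [(0.6, array([ 0.6327, -0.0103,  0.0467]))]
jar [(0.86, array([ 0.5366,  0.2257, -0.0028]))]
hammer [(0.74, array([ 6.219e-01, -2.858e-01,  1.000e-04]))]
side {'intrinsics': array([[409.79441538,   0.        , 314.952918  ],
       [  0.        , 409.79441538, 207.14393799],
       [  0.     
[... 261 characters left out ...]
      ,  0.        ,  1.        ]]), 'shot': 2}
stand [(0.85, array([ 5.57e-01, -1.86e-02, -5.00e-04])), (0.38, array([ 0.621 , -0.2867, -0.0019]))]
arrow [(0.64, array([ 0.4196, -0.0626,  0.0135]))]
post0 []
rock_orange [(0.85, array([0.5368, 0.044 , 0.0433]))]
rock_blue [(0.8, array([ 8.125e-01, -6.000e-04,  1.000e-03])), (0.77, array([ 0.8462, -0.117 ,  0.0031])), (0.75, array([ 0.3838, -0.3187, -0.0013]))]
rock_white [(0.66, array([ 0.6194, -0.0116,  0.0477]))]
jar [(0.69, array([0.5323, 0.2291, 0.0039]))]
hammer [(0.75, array([ 0.6225, -0.2841, -0.0031])), (0.23, array([ 0.5527, -0.0811,  0.0417]))]
0.9 [0.17020137 0.60140167 0.20176223] [-0.42649755  0.56395904  0.42654358  0.56401295]
```

View pics/top0.png

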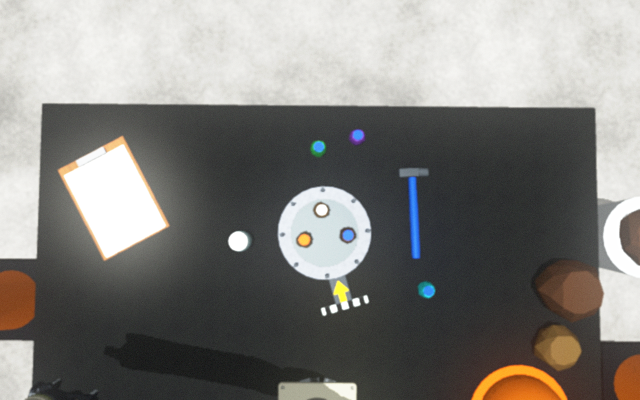

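View pics/side0.png

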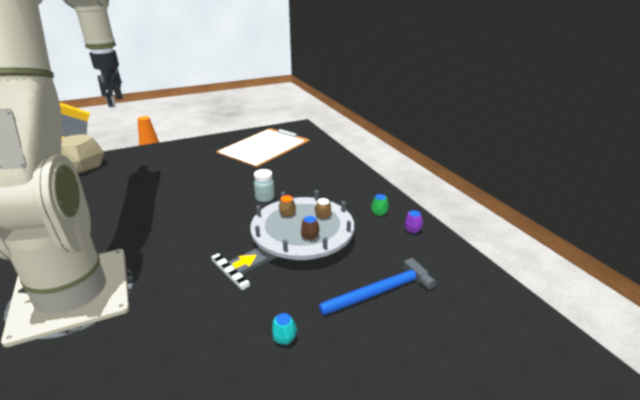

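The top view shows the disc centre near px (324,233). The orange sticker is at (305,240), blue at (348,235) and white at (321,210), and the arrow tip is at (339,282). The side view agrees. The jar (238,241) and hammer (415,215) are well clear. Next I'll measure the angles.

```bash
cat >> h.py <<'E'
def measure(c, verbose=True):
    im=c["frame"]; hsv=cv2.cvtColor(im,cv2.COLOR_RGB2HSV); H,S,V=[hsv[...,i].astype(int) for i in range(3)]
    yy,xx=np.mgrid[:400,:640]
    ctr=np.array([0.5595,-0.022])
    def cent(m,z):
        m=m.astype(np.uint8); n,l,s,cc=cv2.connectedComponentsWithStats(m)
        i=1+np.argmax(s[1:,4]); return pix2w(c,*cc[i],z)[:2],s[i,4]
    ar,na=cent((abs(H-29)<5)&(S>150)&(V>150)&(yy>270)&(yy<320)&(xx>310)&(xx<370),.0145)
    og,no=cent((H>10)&(H<24)&(S>130)&(V>150)&((xx-324)**2+(yy-233)**2<45**2),.093)
    return ar,na,og,no
E
python3 - <<'E'
from h import *
c=viewer.camera("top")
print(measure(c))
im=c["frame"]; g=cv2.cvtColor(im,cv2.COLOR_RGB2GRAY)
# disc ellipse
m=((g>110)).astype(np.uint8); m[:180]=0;m[283:]=0;m[:,:270]=0;m[:,380:]=0
m=cv2.morphologyEx(m,cv2.MORPH_OPEN,np.ones((5,5)))
cs=max(cv2.findContours(m,0,1)[0],key=cv2.contourArea)
W=np.array([pix2w(c,*p[0],.045)[:2] for p in cv2.convexHull(cs)])
A=np.c_[2*W,np.ones(len(W))];s=np.linalg.lstsq(A,(W**2).sum(1),rcond=None)[0];print("disc",s[:2],np.sqrt(s[2]+s[:2]@s[:2]))
ctr=s[:2]
# rim profile at post top height
K=c["intrinsics"];Ti=np.linalg.inv(c["cam_to_world"])
th=np.radians(np.arange(0,360,1.));pr=[]
for t in th:
    v=[]
    for r in (.121,.125,.129):
        p=Ti@np.r_[ctr+r*np.array([np.cos(t),np.sin(t)]),.072,1];u=K@(p[:3]*[1,-1,-1]);u=u[:2]/u[2]
        v.append(float(cv2.getRectSubPix(g,(1,1),tuple(map(float,u)))[0,0]))
    pr.append(np.mean(v))
pr=np.array(pr)
f=[pr[k::45].mean() for k in range(45)];print("post phase",np.argmin(f),np.round(f).astype(int))
ph=np.angle(np.sum((pr.max()-pr)*np.exp(8j*th)))/8;print(np.degrees(ph)%45)
cv2.imwrite("pics/crop1.png",cv2.resize(cv2.cvtColor(im,4)[170:330,230:430],None,fx=4,fy=4)[:600])
E
```

```text
(array([ 0.38668926, -0.07111439]), np.int32(150), array([0.54050786, 0.0387652 ]), np.int32(121))
disc [ 0.5592517  -0.02074129] 0.13889258810325633
post phase 3 [213 187 164 153 158 175 200 222 234 238 238 238 238 238 238 238 237 237
 237 237 238 238 238 238 238 238 238 237 238 237 237 237 238 238 237 237
 237 236 237 237 238 238 239 237 230]
3.220105345373102
```

View pics/crop1.png

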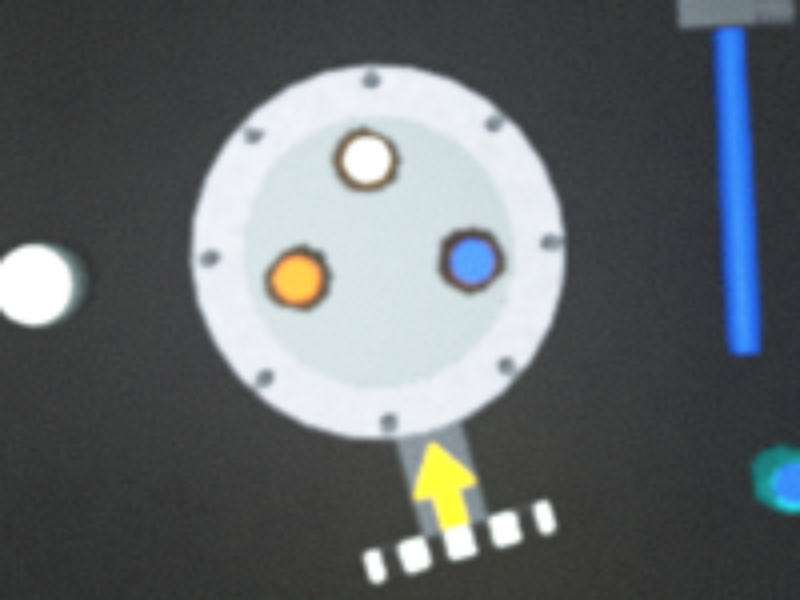

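The rock is at 107.4° and the arrow at 196.3°, so it needs about +89° CCW. I'll shut the fingers, enter at about 26° behind the post at 48°, and push it round the left side to about 137°.

```bash
python3 -m crank '[[1,[2.6,-2.9,0],[0,0,0]],[1,[2.6,-2.9,0],[0,0,0]],[1,[2.6,-2.9,0],[0,0,0]],[1,[2.6,-2.9,0],[0,0,0]],[1,[2.6,-2.9,0],[0,0,0]],[1,[2.6,-2.9,0],[0,0,0]],[1,[2.6,-2.9,0],[0,0,0]],[1,[2.6,-2.9,0],[0,0,0]],[1,[2.6,-2.9,0],[0,0,0]],[1,[2.6,-2.9,0],[0,0,0]],[1,[2.6,-2.9,0],[0,0,0]],[1,[2.6,-2.9,0],[0,0,0]]]' 20
```

```text
clock: 1.95
position: [0.4832, 0.2518, 0.2021]
ee_rot: [-0.427, 0.564, 0.427, 0.564]
ft_force: [0.7, 0.9, 0.0]
grip_width: -0.0
```

```bash
python3 -m crank '[[1,[2.6,-2.9,0],[0,0,0]],[1,[2.6,-2.9,0],[0,0,0]],[1,[2.6,-2.9,0],[0,0,0]],[1,[2.6,-2.9,0],[0,0,0]],[1,[2.6,-2.9,0],[0,0,0]],[1,[2.6,-2.9,0],[0,0,0]],[1,[2.6,-2.9,0],[0,0,0]],[1,[1.1,-1.3,0],[0,0,0]],[1,[0,0,-2],[0,0,0]],[1,[0,0,-2],[0,0,0]],[1,[0,0,0],[0,0,0]]]'; python3 - <<'E'
from h import *
c=viewer.camera("side"); cv2.imwrite("pics/s1.png",cv2.resize(cv2.cvtColor(c["frame"],4)[60:320,180:440],None,fx=2.3,fy=2.3))
E
```

```text
clock: 2.87
position: [0.6733, 0.037, 0.1574]
ee_rot: [-0.425, 0.566, 0.427, 0.562]
ft_force: [-0.8, -0.0, -0.9]
grip_width: 0.0
```

View pics/s1.png

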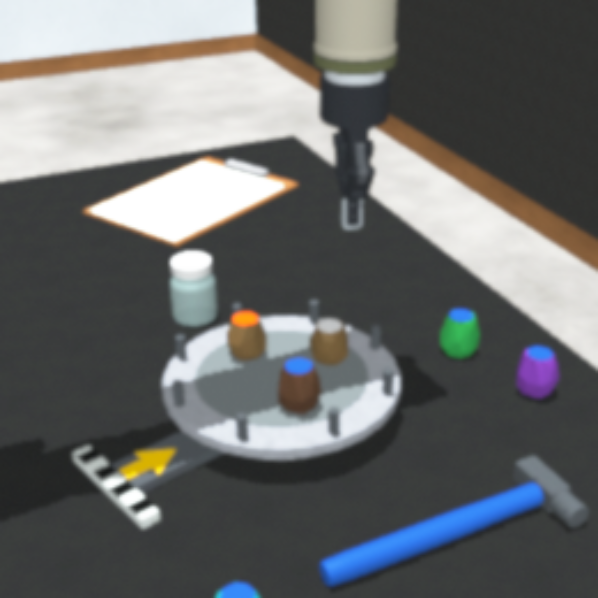

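The shut fingers stand above the gap between posts and clear of all three rocks. I'll descend and compute the arc steps.

```bash
python3 -m crank '[[1,[0,0,-2.5],[0,0,0]],[1,[0,0,-2.5],[0,0,0]],[1,[0,0,-2.5],[0,0,0]],[1,[0,0,-2.2],[0,0,0]],[1,[0,0,0],[0,0,0]],[1,[0,0,0],[0,0,0]]]'; python3 - <<'E'
from h import *
p=telemetry.get_obs()["position"];print(p)
c=np.array([.5592,-.0207]);d=p[:2]-c;a0=np.degrees(np.arctan2(d[1],d[0]));print(a0,np.hypot(*d))
t=np.radians(np.arange(27,130,3.5));P=c+.128*np.c_[np.cos(t),np.sin(t)]
for a,x in zip(np.degrees(t)[1:],np.diff(P,axis=0)*100):print(round(a,1),np.round(x,2),end="; ")
E
```

```text
clock: 3.42
position: [0.6752, 0.0378, 0.0655]
ee_rot: [-0.427, 0.564, 0.427, 0.564]
ft_force: [0.4, 0.4, 1.4]
grip_width: -0.004
[0.67516089 0.03782709 0.06552165]
26.78071929157363 0.12989360001095984
30.5 [-0.38  0.69]; 34.0 [-0.42  0.66]; 37.5 [-0.46  0.63]; 41.0 [-0.49  0.61]; 44.5 [-0.53  0.57]; 48.0 [-0.56  0.54]; 51.5 [-0.6   0.51]; 55.0 [-0.63  0.47]; 58.5 [-0.65  0.43]; 62.0 [-0.68  0.39]; 65.5 [-0.7   0.35]; 69.0 [-0.72  0.3 ]; 72.5 [-0.74  0.26]; 76.0 [-0.75  0.21]; 79.5 [-0.76  0.17]; 83.0 [-0.77  0.12]; 86.5 [-0.78  0.07]; 90.0 [-0.78  0.02]; 93.5 [-0.78 -0.02]; 97.0 [-0.78 -0.07]; 100.5 [-0.77 -0.12]; 104.0 [-0.76 -0.17]; 107.5 [-0.75 -0.21]; 111.0 [-0.74 -0.26]; 114.5 [-0.72 -0.3 ]; 118.0 [-0.7  -0.35]; 121.5 [-0.68 -0.39]; 125.0 [-0.65 -0.43]; 128.5 [-0.63 -0.47];
```

```bash
python3 -m crank '[[1,[0,0,-0.8],[0,0,0]],[1,[-0.4,0.7,0],[0,0,0]],[1,[-0.4,0.65,0],[0,0,0]],[1,[-0.46,0.63,0],[0,0,0]],[1,[-0.5,0.6,0],[0,0,0]],[1,[-0.53,0.57,0],[0,0,0]],[1,[-0.56,0.54,0],[0,0,0]],[1,[-0.6,0.5,0],[0,0,0]],[1,[-0.63,0.47,0],[0,0,0]],[1,[-0.65,0.43,0],[0,0,0]],[1,[-0.68,0.39,0],[0,0,0]],[1,[-0.7,0.35,0],[0,0,0]]]'; python3 - <<'E'
from h import *
p=telemetry.get_obs()["position"]
c=np.array([.5592,-.0207]);d=p[:2]-c;print(np.degrees(np.arctan2(d[1],d[0])),np.hypot(*d))
c_=viewer.camera("top");o=measure(c_)[2]-c;print("rock",o,np.degrees(np.arctan2(o[1],o[0])),measure(c_)[3])
E
```

```text
clock: 4.42
position: [0.6134, 0.0961, 0.0567]
ee_rot: [-0.427, 0.564, 0.427, 0.564]
ft_force: [0.3, 0.4, -0.6]
grip_width: -0.005
65.11417189509456 0.12870154576559453
rock [-0.01543339  0.05738025] 105.05438955712344 9
```

```bash
cat >> h.py <<'E'
def side(n=None):
    c=viewer.camera("side"); im=c["frame"];hsv=cv2.cvtColor(im,cv2.COLOR_RGB2HSV).astype(int);H,S,V=[hsv[...,i] for i in range(3)]
    yy,xx=np.mgrid[:400,:640]
    m=((H>5)&(H<17)&(S>200)&(V>200)&(xx>250)&(xx<360)&(yy>180)&(yy<265)).astype(np.uint8)
    k,l,s,cc=cv2.connectedComponentsWithStats(m)
    ctr=np.array([.5592,-.0207]); f=lambda q:(np.round(q,4),round(float(np.degrees(np.arctan2(q[1],q[0])))%360,1))
    if k>1:
        i=1+np.argmax(s[1:,4]); print("sticker",s[i,4],f(pix2w(c,*cc[i],.093)[:2]-ctr))
    for d in find(c,"rock_orange"): print("net",d[0],f(d[1][:2]-ctr))
    if n: cv2.imwrite("pics/"+n,cv2.resize(cv2.cvtColor(im,4)[60:320,180:440],None,fx=2.3,fy=2.3))
E
python3 -c "
from h import *
side('s2.png')"
```

```text
sticker 33 (array([-0.021 ,  0.0621]), 108.7)
net 0.54 (array([-0.0262,  0.0664]), 111.5)
```

View pics/s2.png

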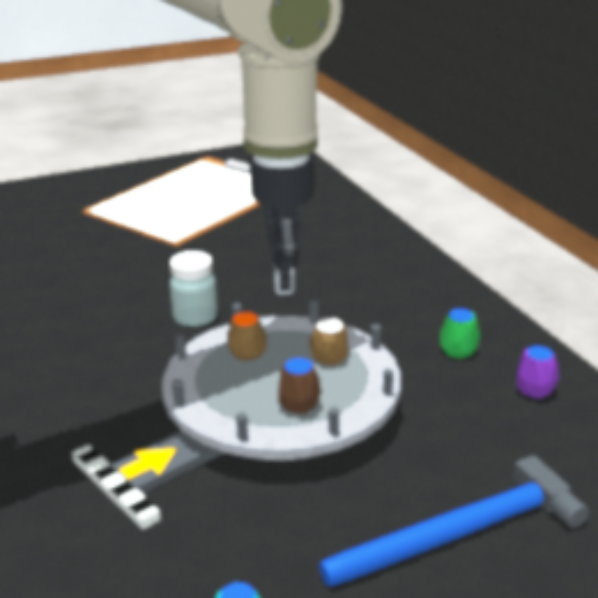

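```bash
python3 - <<'E'
from h import *
o=telemetry.get_obs();print(o["position"],o["joint_pos"],o["clock"])
for n in("side","top"):
    c=viewer.camera(n);K=c["intrinsics"];Ti=np.linalg.inv(c["cam_to_world"]);save(c,n+"3.png")
    def pr(p):
        q=(Ti@np.r_[p,1])[:3]*[1,-1,-1];u=K@q;return np.round(u[:2]/u[2],1)
    print(n,pr(o["position"]),pr([.6734,.037,.1574]),"post48",pr([.5592+.125*np.cos(.841),-.0207+.125*np.sin(.841),.075]))
    if n=="top": cv2.imwrite("pics/t3.png",cv2.resize(cv2.cvtColor(c["frame"],4)[130:330,200:440],None,fx=3,fy=3))
E
```

```text
[0.61369842 0.0960793  0.05688586] [-0.51488197  0.45334202  0.36564714  1.6521538  -0.17996868  1.0692348
  1.19939133] 4.5667
side [304.2 195.1] [332.3 168.1] post48 [316.6 191.2]
top [284.5 213.9] [304.6 191. ] post48 [292.5 203.8]
```

View pics/t3.png

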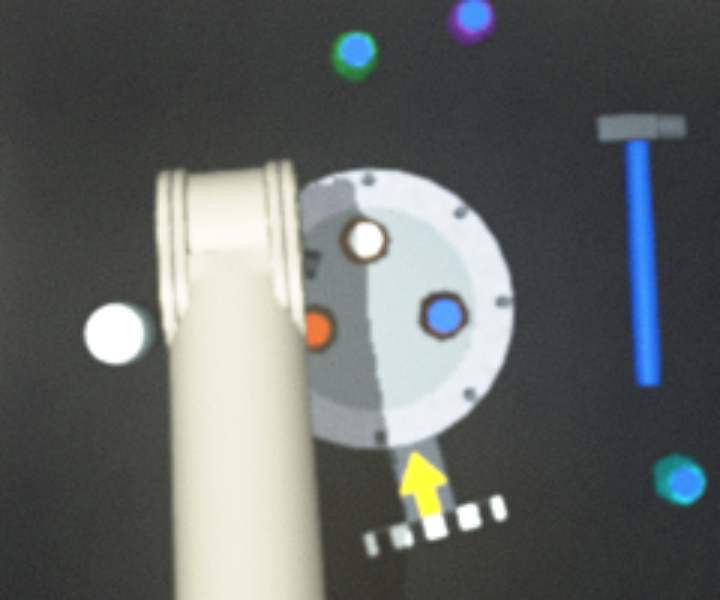

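The turntable hasn't moved (orange still at about 108°). The side view shows the fingertip at px (304,187), while the reported TCP projects to (304,195). A post, by contrast, projects exactly where it is seen. So the tip is probably about 23 mm higher than reported and passed over the post. It is now in the gap before the 93° post, so I'll descend in small steps here and check.

```bash
python3 -m crank '[[1,[0,0,-0.5],[0,0,0]],[1,[0,0,-0.5],[0,0,0]],[1,[0,0,0],[0,0,0]],[1,[0,0,0],[0,0,0]]]'; python3 - <<'E'
from h import *
side("s4.png")
E
```

```text
clock: 5.0
position: [0.6137, 0.0954, 0.046]
ee_rot: [-0.426, 0.564, 0.427, 0.564]
ft_force: [-0.0, 0.2, -0.5]
grip_width: -0.002
sticker 33 (array([-0.021 ,  0.0621]), 108.7)
net 0.54 (array([-0.0251,  0.064 ]), 111.4)
```

View pics/s4.png

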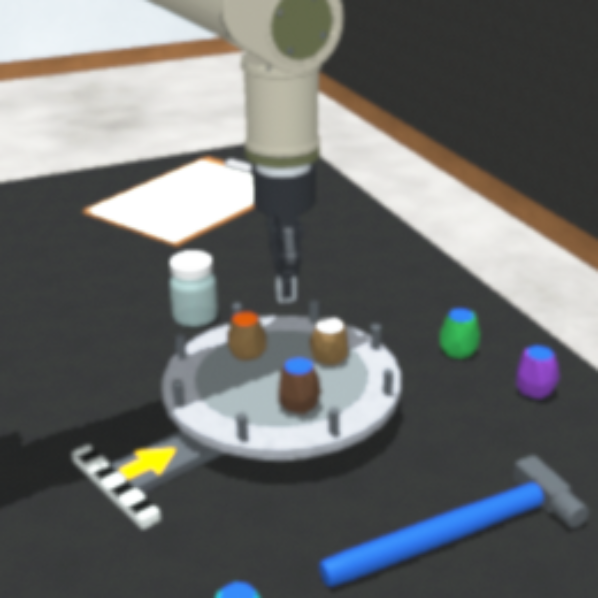

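The tip still hovers about 18 mm above the disc with no contact force, so the height offset is about 2 cm. I'll go down 0.9 cm more, then push the post at 93° from about 66°.

```bash
python3 -m crank '[[1,[0,0,-0.5],[0,0,0]],[1,[0,0,-0.4],[0,0,0]],[1,[0,0,0],[0,0,0]],[1,[-0.72,0.3,0],[0,0,0]],[1,[-0.74,0.26,0],[0,0,0]],[1,[-0.75,0.21,0],[0,0,0]],[1,[-0.76,0.17,0],[0,0,0]],[1,[-0.77,0.12,0],[0,0,0]],[1,[-0.78,0.07,0],[0,0,0]],[1,[-0.78,0.02,0],[0,0,0]],[1,[-0.78,-0.02,0],[0,0,0]]]'; python3 - <<'E'
from h import *
side("s5.png")
E
```

```text
clock: 6.02
position: [0.5529, 0.1063, 0.038]
ee_rot: [-0.427, 0.564, 0.426, 0.564]
ft_force: [2.5, -3.9, -0.0]
grip_width: 0.004
sticker 35 (array([-0.0283,  0.059 ]), 115.6)
net 0.79 (array([-0.0287,  0.0617]), 114.9)
```

View pics/s5.png

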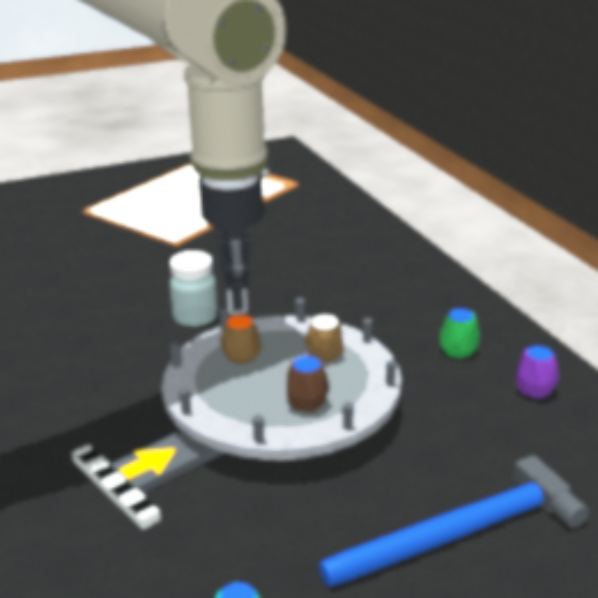

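The post is being pushed, and orange has gone from 108° to 115°. The tool trails the rock by about 22.5°, and forces are small. Continuing along the arc.

```bash
python3 -m crank '[[1,[-0.78,-0.07,0],[0,0,0]],[1,[-0.77,-0.12,0],[0,0,0]],[1,[-0.76,-0.17,0],[0,0,0]],[1,[-0.75,-0.21,0],[0,0,0]],[1,[-0.74,-0.26,0],[0,0,0]],[1,[-0.72,-0.3,0],[0,0,0]],[1,[-0.7,-0.35,0],[0,0,0]],[1,[-0.68,-0.39,0],[0,0,0]],[1,[-0.65,-0.43,0],[0,0,0]],[1,[-0.63,-0.47,0],[0,0,0]],[1,[-0.6,-0.51,0],[0,0,0]],[1,[-0.56,-0.54,0],[0,0,0]]]'; python3 - <<'E'
from h import *
p=telemetry.get_obs()["position"]
d=p[:2]-[.5592,-.0207];print(np.degrees(np.arctan2(d[1],d[0])),np.hypot(*d))
side()
E
```

```text
clock: 7.12
position: [0.4704, 0.0684, 0.0385]
ee_rot: [-0.427, 0.563, 0.426, 0.565]
ft_force: [4.8, -1.2, 6.4]
grip_width: -0.001
134.8924725291959 0.1257785442653192
sticker 32 (array([-0.059,  0.024]), 157.9)
net 0.77 (array([-0.0615,  0.0281]), 155.4)
```

```bash
python3 -m crank '[[1,[-0.54,-0.56,0],[0,0,0]],[1,[-0.5,-0.6,0],[0,0,0]],[1,[-0.46,-0.63,0],[0,0,0]],[1,[-0.42,-0.66,0],[0,0,0]],[1,[-0.38,-0.69,0],[0,0,0]],[1,[-0.33,-0.71,0],[0,0,0]],[1,[-0.29,-0.73,0],[0,0,0]],[1,[-0.1,-0.3,0],[0,0,0]],[1,[0,0,0],[0,0,0]]]'; python3 - <<'E'
from h import *
p=telemetry.get_obs()["position"]
ct=np.array([.5592,-.0207]);d=p[:2]-ct;print(np.degrees(np.arctan2(d[1],d[0])),np.hypot(*d))
side()
c=viewer.camera("top");save(c,"t6.png")
m=measure(c);o=m[2]-ct;print(m[3],o,np.degrees(np.arctan2(o[1],o[0]))%360)
E
```

```text
clock: 7.97
position: [0.4405, 0.0193, 0.0387]
ee_rot: [-0.427, 0.563, 0.426, 0.565]
ft_force: [2.6, -0.9, 7.9]
grip_width: -0.001
161.3860365551486 0.12520909732974228
sticker 36 (array([-0.0623, -0.0041]), 183.7)
net 0.75 (array([-0.0655, -0.0002]), 180.2)
56 [-0.05265626 -0.0045437 ] 184.9318215702261
```

Orange is at about 184°, so about 12° more, slowly. After that I'll back off and lift.

```bash
python3 -m crank '[[1,[-0.13,-0.43,0],[0,0,0]],[1,[-0.12,-0.44,0],[0,0,0]],[1,[-0.1,-0.44,0],[0,0,0]],[1,[-0.09,-0.44,0],[0,0,0]],[1,[-0.07,-0.45,0],[0,0,0]],[1,[-0.05,-0.4,0],[0,0,0]],[1,[0,0,0],[0,0,0]]]'; python3 - <<'E'
from h import *
p=telemetry.get_obs()["position"]
ct=np.array([.5592,-.0207]);d=p[:2]-ct;print(np.degrees(np.arctan2(d[1],d[0])),np.hypot(*d))
side()
c=viewer.camera("top")
m=measure(c);o=m[2]-ct;print(m[3],o,np.degrees(np.arctan2(o[1],o[0]))%360)
E
```

```text
clock: 8.7
position: [0.4353, -0.0064, 0.0388]
ee_rot: [-0.427, 0.563, 0.426, 0.565]
ft_force: [3.7, -1.1, 8.8]
grip_width: 0.001
173.41707322116875 0.12472942816028001
sticker 31 (array([-0.0586, -0.016 ]), 195.3)
net 0.8 (array([-0.0624, -0.0098]), 188.9)
net 0.62 (array([-0.0274,  0.2528]), 96.2)Traceback (most recent call last):
  File "<stdin>", line 6, in <module>
  File "h.py", line 16, in measure
    ar,na=cent((abs(H-29)<5)&(S>150)&(V>150)&(yy>270)&(yy<320)&(xx>310)&(xx<370),.0145)
          ~~~~^^^^^^^^^^^^^^^^^^^^^^^^^^^^^^^^^^^^^^^^^^^^^^^^^^^^^^^^^^^^^^^^^^^^^^^^^
  File "h.py", line 15, in cent
    i=1+np.argmax(s[1:,4]); return pix2w(c,*cc[i],z)[:2],s[i,4]
        ~~~~~~~~~^^^^^^^^^
    return _wrapfunc(a, 'argmax', axis=axis, out=out, **kwds)
    return bound(*args, **kwds)
ValueError: attempt to get argmax of an empty sequence
```

Orange is at about 195.3°, target 196.3°. Backing off, lifting and clearing the top view.

```bash
python3 -m crank '[[1,[0.1,0.7,0],[0,0,0]],[1,[0.1,0.8,0],[0,0,0]],[1,[0,0,0.5],[0,0,0]],[1,[0,0,2.5],[0,0,0]],[1,[0,0,3],[0,0,0]],[1,[0,0,3],[0,0,0]],[1,[0,0,3],[0,0,0]],[1,[0,0,3],[0,0,0]],[1,[0,3,0],[0,0,0]],[1,[0,3,0],[0,0,0]],[1,[0,3,0],[0,0,0]],[1,[0,3,0],[0,0,0]]]';  python3 -m crank '[[1,[0,3,0],[0,0,0]],[1,[0,3,0],[0,0,0]],[1,[0,3,0],[0,0,0]],[1,[0,3,0],[0,0,0]],[1,[0,3,0],[0,0,0]],[1,[0,3,0],[0,0,0]],[1,[0,2,0],[0,0,0]],[1,[0,0,0],[0,0,0]],[1,[0,0,0],[0,0,0]]]'; python3 - <<'E'
from h import *
ct=np.array([.5592,-.0207])
side()
c=viewer.camera("top")
m=measure(c);o=m[2]-ct;a=m[0]-ct;print(m[3],o,np.degrees(np.arctan2(o[1],o[0]))%360, m[1],np.degrees(np.arctan2(a[1],a[0]))%360)
a/=np.hypot(*a);print("lateral mm",1e3*(a[0]*o[1]-a[1]*o[0]))
for n in("jar","hammer"):print(n,find(c,n,k=1))
cv2.imwrite("pics/t7.png",cv2.resize(cv2.cvtColor(c["frame"],4)[140:330,200:440],None,fx=3,fy=3))
E
```

```text
clock: 9.85
position: [0.4349, 0.1297, 0.1875]
ee_rot: [-0.426, 0.564, 0.427, 0.564]
ft_force: [-0.1, -0.1, -1.1]
grip_width: 0.002
clock: 10.6
position: [0.4351, 0.3289, 0.1869]
ee_rot: [-0.427, 0.564, 0.427, 0.563]
ft_force: [0.2, -0.8, 0.3]
grip_width: 0.0
sticker 15 (array([-0.0634, -0.0141]), 192.5)
net 0.92 (array([-0.0656, -0.0028]), 182.4)
119 [-0.05947876 -0.00917936] 188.7732450639047 152 196.31156953204757
lateral mm -7.895356771660117
jar [(0.73, array([ 5.375e-01,  2.267e-01, -2.000e-04]))]
hammer [(0.76, array([ 0.6218, -0.2872,  0.0035]))]
```

View pics/t7.png

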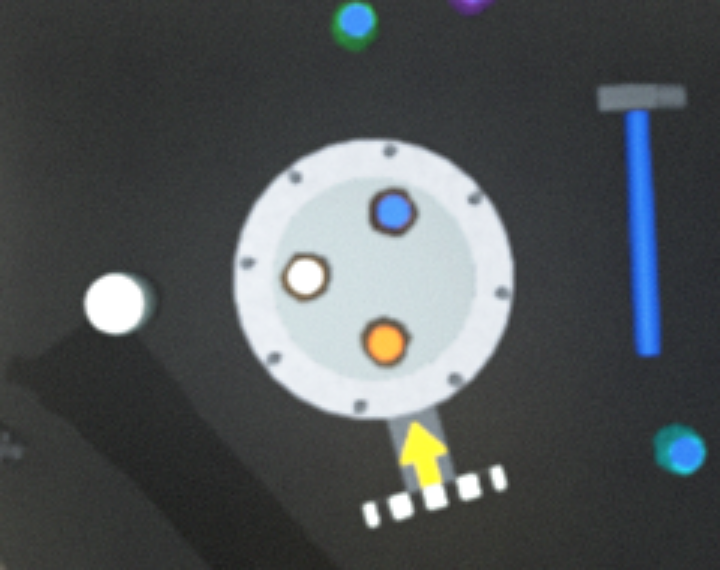

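The orange rock is 7.5° short (lateral −7.9 mm, within limits but close). The last 9 N of vertical force indicates the finger was resting on the disc and dragged it back as I withdrew. I'll re-enter behind the same post 1 cm higher and finish the push.

```bash
python3 -m crank '[[1,[0.1,-2.9,0],[0,0,0]],[1,[0.1,-2.9,0],[0,0,0]],[1,[0.1,-2.9,0],[0,0,0]],[1,[0.1,-2.9,0],[0,0,0]],[1,[0.1,-2.9,0],[0,0,0]],[1,[0.1,-2.9,0],[0,0,0]],[1,[0.1,-2.9,0],[0,0,0]],[1,[0.1,-2.9,0],[0,0,0]],[1,[0.1,-2.9,0],[0,0,0]],[1,[0.1,-3.2,0],[0,0,0]],[1,[0,0,0],[0,0,0]]]';  python3 -m crank '[[1,[0,0,-2.5],[0,0,0]],[1,[0,0,-2.5],[0,0,0]],[1,[0,0,-2.5],[0,0,0]],[1,[0,0,-2.5],[0,0,0]],[1,[0,0,-2],[0,0,0]],[1,[0,0,-1.4],[0,0,0]],[1,[0,0,0],[0,0,0]],[1,[0,0,0],[0,0,0]]]'
```

```text
clock: 11.77
position: [0.446, 0.0294, 0.1881]
ee_rot: [-0.424, 0.566, 0.424, 0.566]
ft_force: [0.7, 0.4, -0.4]
grip_width: 0.004
clock: 12.43
position: [0.4457, 0.0356, 0.0538]
ee_rot: [-0.426, 0.564, 0.426, 0.564]
ft_force: [0.6, -0.7, 0.3]
grip_width: 0.002
```

```bash
python3 -m crank '[[1,[-0.2,-0.5,-0.3],[0,0,0]],[1,[-0.2,-0.5,0],[0,0,0]],[1,[-0.18,-0.5,0],[0,0,0]],[1,[-0.15,-0.5,0],[0,0,0]],[1,[-0.12,-0.5,0],[0,0,0]],[1,[-0.1,-0.5,0],[0,0,0]],[1,[-0.06,-0.5,0],[0,0,0]],[1,[-0.04,-0.5,0],[0,0,0]],[1,[0,-0.4,0],[0,0,0]],[1,[0,0,0],[0,0,0]]]'; python3 - <<'E'
from h import *
p=telemetry.get_obs()["position"]
ct=np.array([.5592,-.0207]);d=p[:2]-ct;print(np.degrees(np.arctan2(d[1],d[0])),np.hypot(*d))
side()
E
```

```text
clock: 13.27
position: [0.4356, -0.0089, 0.0508]
ee_rot: [-0.426, 0.564, 0.426, 0.564]
ft_force: [-0.2, -0.3, 0.2]
grip_width: -0.0
174.55561110704207 0.12417430253403085
sticker 29 (array([-0.0631, -0.0095]), 188.5)
net 0.56 (array([-0.0611, -0.0038]), 183.6)
```

```bash
python3 - <<'E'
from h import *
c=viewer.camera("side");K=c["intrinsics"];Ti=np.linalg.inv(c["cam_to_world"])
im=cv2.resize(cv2.cvtColor(c["frame"],4)[140:290,210:360],None,fx=4,fy=4,interpolation=cv2.INTER_CUBIC)
p=telemetry.get_obs()["position"]
for dz in (0,.02,.04):
    q=(Ti@np.r_[p+[0,0,dz],1])[:3]*[1,-1,-1];u=K@q;u=u[:2]/u[2];print(u,(u-[210,140])*4)
    cv2.circle(im,tuple(int(x) for x in (u-[210,140])*4),3,(255,0,255),-1)
cv2.imwrite("pics/s8.png",im)
E
```

```text
[256.07620827 230.25332581] [184.3048331  361.01330325]
[255.42266938 223.7485582 ] [181.69067754 334.99423279]
[254.75582046 217.1113139 ] [179.02328185 308.4452556 ]
```

View pics/s8.png

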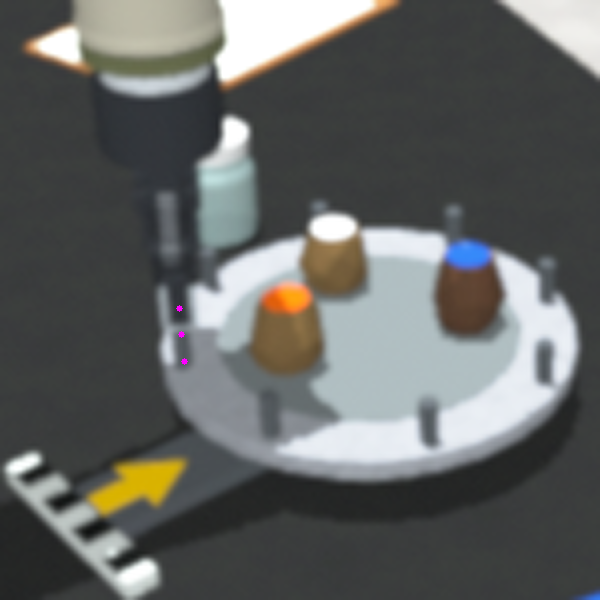

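The fingertip (crop about (168,325)) sits just above the post (top about (180,335)), 20–25 mm higher than the reported TCP. The shut finger therefore skims the post tops, and the earlier push only caught the top edge. I'll go back to the gap and use a reading of about 0.029 m, which puts the tip at about 0.054.

```bash
python3 -m crank '[[1,[0,0,0.8],[0,0,0]],[1,[0.1,1.4,0.2],[0,0,0]],[1,[0.3,1.5,0],[0,0,0]],[1,[0.6,1.7,0],[0,0,0]],[1,[0,0,0],[0,0,0]],[1,[0,0,-1.2],[0,0,0]],[1,[0,0,-1],[0,0,0]],[1,[0,0,-0.6],[0,0,0]],[1,[0,0,-0.4],[0,0,0]],[1,[0,0,0],[0,0,0]],[1,[0,0,0],[0,0,0]]]'; python3 -c "
from h import *
side()"
```

```text
clock: 14.33
position: [0.4455, 0.0378, 0.0287]
ee_rot: [-0.426, 0.564, 0.426, 0.564]
ft_force: [-0.7, 0.0, 0.4]
grip_width: 0.004
sticker 36 (array([-0.0612, -0.0072]), 186.7)
net 0.65 (array([-0.0638, -0.0038]), 183.4)
```

```bash
python3 -m crank '[[1,[-0.22,-0.5,0],[0,0,0]],[1,[-0.2,-0.5,0],[0,0,0]],[1,[-0.17,-0.5,0],[0,0,0]],[1,[-0.14,-0.5,0],[0,0,0]],[1,[-0.11,-0.5,0],[0,0,0]],[1,[-0.08,-0.5,0],[0,0,0]],[1,[-0.06,-0.5,0],[0,0,0]],[1,[-0.04,-0.4,0],[0,0,0]],[1,[0,0,0],[0,0,0]]]'; python3 -c "
from h import *
p=telemetry.get_obs()['position']
ct=np.array([.5592,-.0207]);d=p[:2]-ct;print(np.degrees(np.arctan2(d[1],d[0])),np.hypot(*d))
side()"
```

```text
clock: 15.18
position: [0.4352, -0.002, 0.0288]
ee_rot: [-0.426, 0.564, 0.426, 0.564]
ft_force: [-0.5, 0.1, -0.6]
grip_width: 0.001
171.43036052599078 0.12535499181841434
sticker 32 (array([-0.0583, -0.0172]), 196.5)
net 0.73 (array([-0.0625, -0.0096]), 188.7)
```

It moved about 6–9° with clean contact. Retreating and checking from the top.

```bash
python3 -m crank '[[1,[0.1,0.7,0],[0,0,0]],[1,[0.2,1,0],[0,0,0]],[1,[0,0,2.5],[0,0,0]],[1,[0,0,3],[0,0,0]],[1,[0,0,3],[0,0,0]],[1,[0,0,3],[0,0,0]],[1,[0,0,3],[0,0,0]],[1,[0,3,0],[0,0,0]],[1,[0,3,0],[0,0,0]],[1,[0,3,0],[0,0,0]],[1,[0,3,0],[0,0,0]],[1,[0,3,0],[0,0,0]]]';  python3 -m crank '[[1,[0,3,0],[0,0,0]],[1,[0,3,0],[0,0,0]],[1,[0,3,0],[0,0,0]],[1,[0,3,0],[0,0,0]],[1,[0,3,0],[0,0,0]],[1,[0,2,0],[0,0,0]],[1,[0,0,0],[0,0,0]],[1,[0,0,0],[0,0,0]]]'; python3 - <<'E'
from h import *
ct=np.array([.5592,-.0207])
for k in range(2):
    c=viewer.camera("top")
    m=measure(c);o=m[2]-ct;a=m[0]-ct;a/=np.hypot(*a);print(m[3],o,np.degrees(np.arctan2(o[1],o[0]))%360,"lateral mm",1e3*(a[0]*o[1]-a[1]*o[0]))
for n in("rock_orange","rock_white","rock_blue","jar","hammer"):print(n,find(c,n,k=1))
cv2.imwrite("pics/t9.png",cv2.resize(cv2.cvtColor(c["frame"],4)[140:330,200:440],None,fx=3,fy=3))
E
```

```text
clock: 16.28
position: [0.4378, 0.1688, 0.1738]
ee_rot: [-0.427, 0.564, 0.427, 0.564]
ft_force: [1.5, -0.9, 0.4]
grip_width: 0.007
clock: 16.95
position: [0.4371, 0.3379, 0.1731]
ee_rot: [-0.427, 0.564, 0.428, 0.563]
ft_force: [0.0, -0.4, 0.0]
grip_width: 0.001
121 [-0.05706772 -0.01869513] 198.13856118602104 lateral mm 1.914552019611493
121 [-0.05706772 -0.01869513] 198.13856118602104 lateral mm 1.894828218996166
rock_orange [(0.7, array([ 0.5024, -0.0381,  0.0471]))]
rock_white [(0.58, array([0.5563, 0.0457, 0.047 ]))]
rock_blue [(0.68, array([ 0.5355,  0.2245, -0.0023]))]
jar [(0.67, array([ 0.5382,  0.2231, -0.0019]))]
hammer [(0.73, array([ 0.6208, -0.2876,  0.0009]))]
```

View pics/t9.png

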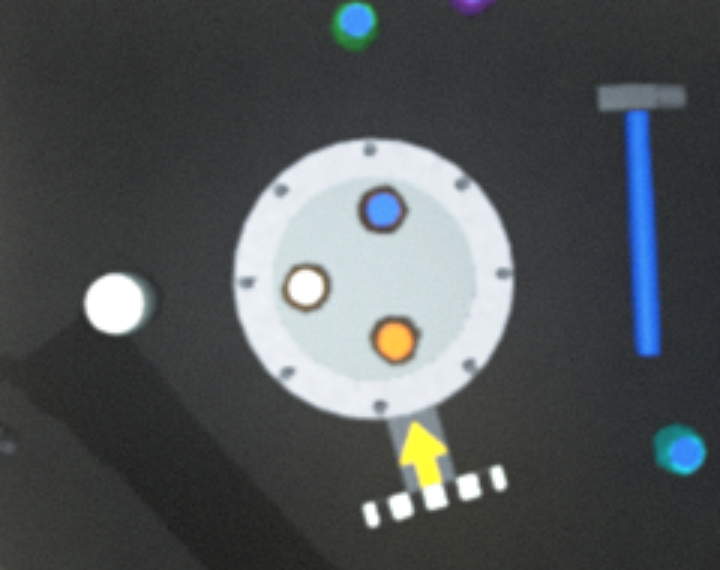

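The orange rock (crop (395,340)) now stands in front of the arrow (tip at (418,425)). It is 1.9 mm off the line and at rest, with the other rocks, jar and hammer in place and the arm clear.

```bash
python3 -c "
from h import *
print(manip.hand_in())"
```

```text
the job is handed in; nothing more can be done
None
```

The orange-stickered rock now stands in front of the yellow arrow and the job is handed in. I turned the table about 90° counter-clockwise with the shut fingers, pushing one rim post.

**Final checks:** In the last two top views the rock was about 1.9 mm off the arrow line (limit 10 mm) and about 60 mm from the axis. It did not move between the two pictures. All three rocks looked upright in place, and the jar and hammer were within about 3 mm of where they started. The arm was clear, and the last move ended at 17 s of the 46 s allowed.

**What went wrong on the way:**
- **Fingertip height:** In the pictures the shut fingertip sat about 20–25 mm higher than the reported tool position. Two passes therefore went over the posts, and one withdrawal dragged the table back about 6.5°. I re-entered lower and finished the push cleanly.
- **Readings that disagreed:** In the side camera the rock network read 6–9° lower than the sticker measurement, and the sticker measurement itself was up to about 4° off the top view. I relied on the top view. In the last check the network for the blue rock returned the jar's position, so I confirmed that rock only from the picture.

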